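# Make up two leathercraft kits

### The arm

A 6-joint arm with a two-finger parallel gripper is mounted at the origin on the work surface. World frame = base frame: x ahead of the robot, y to its left, z up, the work surface at z = 0. Lengths are in m, angles in rad, forces in N, time in s.
With the tool pointing down it reaches from about 0.4 to 0.825 m from the base axis. Payload 7 kg.
Tool frame: the origin (TCP) lies at the very end of the fingers, on their centre line; the grasp point (between the pads) lies 19 mm behind it; y points along the fingers, z is the direction in which the jaws open and shut, and the axes are right-handed (so a half turn about y gives the same grasp; the last joint's range is limited). The gripper opens to 88 mm and grips with 3 to 60 N. Pads are 19 mm wide; open, the fingers measure 130 mm over their backs; the gripper's body (78 mm by 193 mm) begins 47 mm behind the grasp point.
Start: joints at [1.494, 0.359, 0.012, 0, -1.224, -0.288], TCP at [0.241, 0.631, 0.227] pointing down, gripper open.
Joint ranges: [-3.07, 3.07], [-1.43, 2.12], [-1.02, 1.25], [-3.03, 1.67], [-3.05, -0], [-3.03, 3.03]. Speed limits (rad/s): [2.39, 2.39, 3.01, 3.14, 3.14, 3.14].

### API

Orientations are given as [roll, pitch, yaw] about the fixed x, y, z axes, in that order (R = Rz(yaw) Ry(pitch) Rx(roll)).
In Python, from station import get_state, grab_frame, job_done, regions_of gives the robot as it stands.
- The arm moves only by the tool drive_tool, never from a script. Its argument "rows" is a list of rows, each a list of 3 entries, a list of its own where there are three numbers: the shift along the world's x, y, z as a fraction of full scale, then the turn about the world's z as a fraction of full scale, then the opening, from 0 (shut) to 1 (fully open). A call has 1 to 12 rows; each row is the pose to reach, as a shift and turn from the pose commanded when the call began; what a row does not reach only later rows make up. Full scale, the value 1, is 30 cm for a shift and 90 degrees for a turn. A row lasts 1/10 s, in which the tool goes at most 50 mm and 8.59 degrees, less where a joint would pass 70% of its speed; a pose out of reach is approached as far as the arm can. A call with a number of a shift or a turn outside -1 to 1 is refused whole. A call with a gripper value outside its range is refused whole. The fingers move at their own pace and stop on an object; "newtons" is the grip in N (left out, the last holds). Time passes only in rows, so rows that repeat a pose let the fingers close. It gives the time, the measured TCP pose, the force and the opening at its end, in the units of the state.
- get_state(): the state, without advancing time (a new reading comes with each control period).
- grab_frame(name): name is "scene" or "top" or "wrist"; returns a dict with "img" (400x640x3 uint8, blue, green, red), "fx", "fy", "cx", "cy" (pixels), "T" (4x4, takes a point from camera to world coordinates); the wrist camera has in their place "hand_eye" (4x4, takes a point from camera to tool coordinates, whose origin is the TCP and whose axes are the tool frame's). Camera axes: x right, y down, z forward; pixel columns grow to the right and rows downward; lengths in m; the calibration is good to about 2 mm. A picture is of the moment at which its call begins: read the wrist's pose just before it. There is no depth.
- job_done(): hands the job in, once; it reports no verdict.
Trained networks look in a picture, given as the dict that the camera call returned (one of the last four; its "shot" number tells which), for a name from the list of things; names that differ only in an ending like _2 or _b are one class to them, and where a whole thing is asked for, a point or a joint stands for the part that bears it (a point fixed in the world has none). Each returns a list of dicts, best first, with "confidence" (0 to 1); they miss things now and then, are a little off and sometimes report something else, mostly with a low value. They report only what shows in the picture. A call takes as long as a camera call. They do not tell look-alikes from the thing itself.
- regions_of(picture, thing): "pixels" (400x640 bool, what is visible of it) and "box" ([left, top, right, bottom] in pixels, round what is visible of it).
The state is a dict: "t": time; "q": joint angles; "qd": joint speeds; "joint_efforts": joint torques, N m; "eef_pos": TCP position; "ee_rot": TCP orientation; "force": force on the tool from outside, world axes, zero at the start; "moment": the same for the moment, N m; "width": finger opening in m.
Only numpy, scipy, OpenCV 4.12 (cv2) and the standard library are available. Lean on these libraries where they do the work, as an engineer would, in place of code of your own. Each camera call takes 0.05 s, during which the arm holds its last target. There are 200 camera calls.

### The job

Make up the edge-finishing kit in the three-well wooden tray: the wooden edge slicker, the amber glass jar and the sanding block; and the rivet-setting kit in the two-well tray: the steel anvil and the low round tin. Stand each thing upright, just as it stood on the bench, flat on the floor of a well of its own (any well of the right tray), and leave the thread spool, the tape roll and the mallet where they are.

Things in the scene. Friction and masses are not known exactly. Their poses are not given: they have to be found in the camera images.
- tray3: Three-well kit tray of brown wood, 108 mm (x) by 220 mm (y), 16 mm high; its three wells lie side by side along its y axis, each 68 mm (along y) by 100 mm (along x) inside; floor 4 mm thick, walls and dividers 4 mm thick with their tops 16 mm above the bench. Fixed to the bench. Origin at the centre of the underside, z up; well centres at y = -72, 0 and +72 mm (x = 0).
- tray2: Two-well kit tray of brown wood, 108 mm (x) by 148 mm (y), 16 mm high; its two wells lie side by side along its y axis, each 68 mm (along y) by 100 mm (along x) inside; floor 4 mm thick, walls and dividers 4 mm thick with their tops 16 mm above the bench. Fixed to the bench. Origin at the centre of the underside, z up; well centres at y = -36 and +36 mm (x = 0).
- slicker: Edge slicker: a turned light-wood tool standing upright, 74 mm high, round. Grooved foot 36 mm in diameter up to 32 mm, with one groove of 26 mm at 16 to 18 mm; above it a handle 26 mm in diameter from 37 to 66 mm, tapering to 20 mm at the top. Origin at the centre of its underside, z up.
- jar: Closed amber glass jar with a black cap, standing upright, 44 mm in diameter, 64 mm high: straight-sided up to 46 mm, a 36 mm neck to 50 mm, then the cap, 40 mm in diameter, to the top. Origin at the centre of its underside, z up.
- sander: Wooden edge-sanding block with a dark rubber sole: sole part 60 mm (x) by 40 mm (y), 18 mm high; on top of it a grip ridge 60 mm (x) by 24 mm (y) from 18 to 48 mm height. Origin at the centre of its underside, z up, x along the ridge.
- anvil: Steel rivet-setting anvil, standing: round base 50 mm in diameter, 18 mm high, with a round post 32 mm in diameter on it up to 52 mm. Origin at the centre of its underside, z up.
- tin: Low round aluminium tin of rivets with its lid on, standing, 46 mm in diameter, 42 mm high. Origin at the centre of its underside, z up.
- spool: Bystander: spool of grey thread with white flanges, standing loose between the trays, 44 mm in diameter, 58 mm high. Origin at the centre of its underside. Not to be moved.
- tape: Bystander: brown tape roll lying flat, 100 mm outside and 76 mm inside diameter, 45 mm high. Origin at the centre of its underside. Not to be moved.
- mallet: Bystander: wooden mallet, head 65 mm (x) by 100 mm (y) by 65 mm high, handle 24 mm thick pointing 222 mm towards -x of its frame. Origin under the centre of the head. Not to be moved.
Mind the look-alikes: they are no part of the job. Several things have the shape of the jar; the one meant has the colours described above.

How it is judged:
At the end, for the whole second after the job is handed in: Slicker, jar and sanding block are in the three-well tray and anvil and tin in the two-well tray, each alone in a well (origin within 32 mm of the well's centre along the tray's y and 50 mm along its x), underside within 4.5 mm of the well's floor, upright within 0.12 rad, at rest (under 20 mm/s) (x of slicker in the frame of tray3 between -0.05 and 0.05 m and z of slicker in the frame of tray3 between 0 and 0.0085 m and angle between each of slicker, jar, sander, anvil, tin's own z axis and vertical below 0.12 rad and linear speed of each of slicker, jar, sander, anvil, tin below 0.02 m/s and x of jar in the frame of tray3 between -0.05 and 0.05 m and z of jar in the frame of tray3 between 0 and 0.0085 m and x of sander in the frame of tray3 between -0.05 and 0.05 m and z of sander in the frame of tray3 between 0 and 0.0085 m and ((y of slicker in the frame of tray3 between -0.104 and -0.04 m and y of jar in the frame of tray3 between -0.032 and 0.032 m and y of sander in the frame of tray3 between 0.04 and 0.104 m) or (y of slicker in the frame of tray3 between -0.104 and -0.04 m and y of jar in the frame of tray3 between 0.04 and 0.104 m and y of sander in the frame of tray3 between -0.032 and 0.032 m) or (y of slicker in the frame of tray3 between -0.032 and 0.032 m and y of jar in the frame of tray3 between -0.104 and -0.04 m and y of sander in the frame of tray3 between 0.04 and 0.104 m) or (y of slicker in the frame of tray3 between -0.032 and 0.032 m and y of jar in the frame of tray3 between 0.04 and 0.104 m and y of sander in the frame of tray3 between -0.104 and -0.04 m) or (y of slicker in the frame of tray3 between 0.04 and 0.104 m and y of jar in the frame of tray3 between -0.104 and -0.04 m and y of sander in the frame of tray3 between -0.032 and 0.032 m) or (y of slicker in the frame of tray3 between 0.04 and 0.104 m and y of jar in the frame of tray3 between -0.032 and 0.032 m and y of sander in the frame of tray3 between -0.104 and -0.04 m)) and x of anvil in the frame of tray2 between -0.05 and 0.05 m and z of anvil in the frame of tray2 between 0 and 0.0085 m and x of tin in the frame of tray2 between -0.05 and 0.05 m and z of tin in the frame of tray2 between 0 and 0.0085 m and ((y of anvil in the frame of tray2 between -0.068 and -0.004 m and y of tin in the frame of tray2 between 0.004 and 0.068 m) or (y of anvil in the frame of tray2 between 0.004 and 0.068 m and y of tin in the frame of tray2 between -0.068 and -0.004 m))); the robot touches nothing.
It fails at once if thread spool disturbed (moved more than 20 mm) (distance of spool from where it was at the start of the episode above 0.02 m).
It fails at once if tape roll disturbed (moved more than 20 mm) (distance of tape from where it was at the start of the episode above 0.02 m).
It fails at once if mallet disturbed (moved more than 20 mm) (distance of mallet from where it was at the start of the episode above 0.02 m).
It also fails if it takes over 136 s, if anything falls off the work surface, if the arm or the gripper's body presses on something with over 40 N, if the wrist force passes 120 N, or if a joint passes its speed limit or range.

## Working session

There is one attempt and no reset: what is moved stays moved. The work goes in short steps, Python scripts to look and compute and a tool call to move; the robot and the scene stay as the last step left them, time stands still between calls to the robot, and variables do not carry over. Pictures are saved under pics/ and viewed, about 12 in all and at most 16, crops included, and the job is handed in when it is done.

Besides the shell and the picture viewer there is one more tool, called by a JSON object that holds its "api" and its "payload", one argument or row to a line. drive_tool: Moves the arm, as the interface text tells. Its arguments: {"type":"object","properties":{"rows":{"type":"array"},"newtons":{"type":"number"}},"required":["rows"]}

```bash
mkdir -p pics; cat > h.py <<'E'
import numpy as np, cv2
from station import get_state, grab_frame, job_done, regions_of
def ray(f,u,v,z,T=None):
    T=f["T"] if T is None else T
    d=T[:3,:3]@np.array([(u-f["cx"])/f["fx"],(v-f["cy"])/f["fy"],1]); o=T[:3,3]
    return o+d*(z-o[2])/d[2]
def proj(f,p,T=None):
    T=f["T"] if T is None else T
    c=np.linalg.inv(T)@np.append(p,1); return np.array([f["fx"]*c[0]/c[2]+f["cx"],f["fy"]*c[1]/c[2]+f["cy"]])
E
python3 - <<'E'
from h import *
s=get_state(); print({k:np.round(v,3) for k,v in s.items()})
for n in("top","scene"):
    f=grab_frame(n); cv2.imwrite(f"pics/{n}0.png",f["img"]); print(n,f["fx"],f["cx"],f["cy"],np.round(f["T"],3).tolist())
    for t in "tray3 tray2 slicker jar sander anvil tin spool tape mallet".split():
        for r in regions_of(f,t):
            ys,xs=np.nonzero(r["pixels"]); print(t,round(r["confidence"],2),np.round(r["box"]),len(xs),np.round([xs.mean(),ys.mean()],1), np.round(ray(f,xs.mean(),ys.mean(),0.02),3))
E
```

```text
{'t': np.float64(0.0), 'q': array([ 1.494,  0.359,  0.011, -0.   , -1.224, -0.288]), 'qd': array([ 0.   ,  0.002, -0.   , -0.   ,  0.001,  0.   ]), 'joint_efforts': array([-1.0000e-03, -5.8272e+01,  2.9305e+01,  6.9970e+00,  7.0000e-03,
       -0.0000e+00]), 'eef_pos': array([0.241, 0.63 , 0.226]), 'ee_rot': array([-1.569,  0.   ,  2.777]), 'force': array([-0.147,  0.624, -0.56 ]), 'moment': array([-0.022,  0.015, -0.001]), 'width': np.float64(0.088)}
top 383.1618365405417 318.32630382949657 196.58215090432768 [[0.025, -0.998, 0.063, 0.438], [-0.999, -0.024, 0.022, -0.021], [-0.021, -0.064, -0.998, 1.025], [0.0, 0.0, 0.0, 1.0]]
tray3 0.86 [367. 140. 432. 190.] 2401 [397.9 165.5] [ 0.588 -0.206  0.02 ]
tray3 0.6 [197. 137. 283. 187.] 3383 [239.4 162.2] [0.588 0.213 0.02 ]
tray2 0.86 [367. 140. 432. 190.] 2401 [397.9 165.5] [ 0.588 -0.206  0.02 ]
tray2 0.6 [197. 137. 283. 187.] 3383 [239.4 162.2] [0.588 0.213 0.02 ]
slicker 0.72 [312. 155. 332. 173.] 278 [323.2 165. ] [ 0.585 -0.01   0.02 ]
jar 0.91 [166. 256. 189. 274.] 372 [176.9 263.3] [0.318 0.367 0.02 ]
jar 0.85 [200. 206. 223. 22
[... 1041 characters left out ...]
186. 279. 217.] 316 [273.  200.6] [ 0.434 -0.133  0.02 ]
jar 0.92 [432. 157. 450. 186.] 354 [439.6 170.9] [0.301 0.369 0.02 ]
jar 0.8 [413. 185. 433. 212.] 421 [422.7 196.8] [0.436 0.279 0.02 ]
sander 0.77 [209. 192. 225. 216.] 396 [218.  204.7] [ 0.445 -0.28   0.02 ]
anvil 0.69 [366. 182. 381. 210.] 344 [374.  197.6] [0.433 0.145 0.02 ]
tin 0.59 [315. 190. 333. 211.] 326 [324.3 201. ] [0.443 0.007 0.02 ]
spool 0.71 [313. 219. 333. 253.] 499 [319.9 232.4] [ 0.574 -0.011  0.02 ]
tape 0.7 [464. 181. 504. 214.] 1113 [482.7 197.5] [0.447 0.443 0.02 ]
mallet 0.93 [120. 167. 177. 229.] 1906 [150.4 206.2] [ 0.444 -0.46   0.02 ]
mallet 0.39 [414. 183. 432. 213.] 418 [423.1 196.3] [0.434 0.281 0.02 ]
```

```bash
python3 -c "
import cv2
a=cv2.imread('pics/top0.png')[120:320,110:540]; cv2.imwrite('pics/top0c.png',cv2.resize(a,None,fx=1.8,fy=1.8,interpolation=3))
a=cv2.imread('pics/scene0.png')[130:280,100:520]; cv2.imwrite('pics/scene0c.png',cv2.resize(a,None,fx=1.9,fy=1.9,interpolation=3))"
```

```text
(no output)
```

View pics/top0c.png

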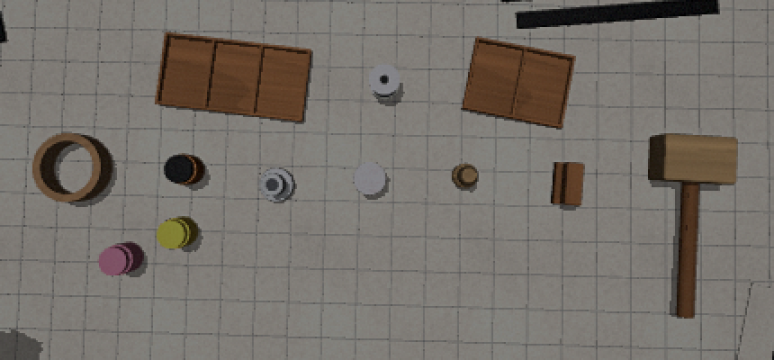

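View pics/scene0c.png

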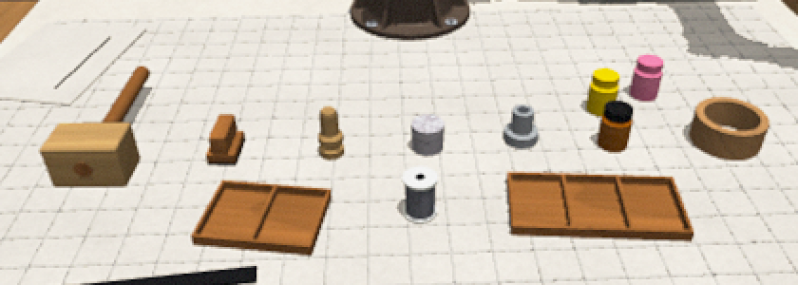

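Pictures show three jar-shaped things: black-capped amber at top px (212,214), yellow at (208,249) and pink at (177,263). The amber one with the black cap fits the description. Next I fit positions with known models in both views, and make one enlarged crop of the jars.

```bash
cat >> h.py <<'E'
from scipy.optimize import least_squares
def circ(prof):
    a=np.linspace(0,2*np.pi,40); return np.concatenate([np.c_[r*np.cos(a),r*np.sin(a),0*a+z] for r,z in prof])
def box(x,y,z0,z1): return np.array([[i*x/2,j*y/2,k] for i in(-1,1) for j in(-1,1) for k in(z0,z1)])
M=dict(slicker=circ([(.018,0),(.018,.032),(.013,.037),(.013,.066),(.010,.074)]),jar=circ([(.022,0),(.022,.046),(.02,.05),(.02,.064)]),
 anvil=circ([(.025,0),(.025,.018),(.016,.018),(.016,.052)]),tin=circ([(.023,0),(.023,.042)]),spool=circ([(.022,0),(.022,.058)]),
 sander=np.r_[box(.06,.04,0,.018),box(.06,.024,.018,.048)],tray3=box(.108,.22,0,.016),tray2=box(.108,.148,0,.016))
def hull(f,pts,T=None): return cv2.convexHull(np.array([proj(f,p,T) for p in pts],np.float32))
def masked(f,h):
    m=np.zeros((1600,2560),np.uint8); cv2.fillConvexPoly(m,np.int32(np.round(h*4)),1); return cv2.resize(m.astype(np.float32),(640,400),interpolation=cv2.INTER_AREA)
def fit(views,name,x0,yaw=None):
    "views: (frame,mask,T); maximise silhouette overlap; mask is hulled"
    from scipy.optimize import minimize
    tg=[]
    for f,m,T in views:
        c,_=cv2.findContours(m.astype(np.uint8),0,2); c=max(c,key=cv2.contourArea); g=np.zeros((400,640),np.uint8); cv2.fillConvexPoly(g,cv2.convexHull(c),1); tg.append(g.astype(float))
    def cost(p):
        a=p[2]*10 if len(p)>2 else 0; R=np.array([[np.cos(a),-np.sin(a),0],[np.sin(a),np.cos(a),0],[0,0,1]])
        P=M[name]@R.T+[p[0],p[1],0]
        return sum(np.abs(masked(f,hull(f,P,T))-g).sum()/g.sum() for (f,m,T),g in zip(views,tg))
    p0=[*x0]+([] if yaw is None else [yaw/10]); s=np.array(p0)+np.vstack([np.zeros(len(p0)),np.eye(len(p0))*.012])
    r=minimize(cost,p0,method="Nelder-Mead",options=dict(initial_simplex=s,xatol=2e-4,fatol=1e-3)); x=r.x.copy()
    if yaw is not None:x[2]*=10
    return x,r.fun
E
cat > m.py <<'E'
from h import *
g=dict(tray3=(.588,.213,0),tray2=(.588,-.206,0),slicker=(.434,-.133),jar=(.44,.28),sander=(.443,-.28,0),anvil=(.433,.144),tin=(.443,.007),spool=(.58,-.01))
F={n:grab_frame(n) for n in("top","scene")}
for t,x0 in g.items():
    V=[]
    for n,f in F.items():
        best=None
        for r in regions_of(f,t):
            ys,xs=np.nonzero(r["pixels"]); c=ray(f,xs.mean(),ys.mean(),.02)
            if np.hypot(*(c[:2]-x0[:2]))<.04 and best is None: best=r
        if best is not None: V.append((n,(f,best["pixels"],f["T"])))
    for sel in (["top"],["scene"],["top","scene"]):
        v=[b for a,b in V if a in sel]
        if len(v)==len(sel):
            x,c=fit(v,t,x0[:2],x0[2] if len(x0)>2 else None); print(t,sel,np.round(x,4),round(c,3))
a=F["top"]["img"][190:285,150:240]; b=F["scene"]["img"][145:220,400:470]
cv2.imwrite("pics/jars.png",np.hstack([cv2.resize(a,(400,422),interpolation=3),cv2.resize(b,(400,422),interpolation=3)]))
E
python3 m.py
```

```text
tray3 ['top'] [ 0.5883  0.2149 -0.0959] 0.026
tray3 ['scene'] [ 0.5916  0.2145 -0.0769] 0.055
tray3 ['top', 'scene'] [ 0.5892  0.2149 -0.0948] 0.092
tray2 ['top'] [ 0.5896 -0.2094 -0.1737] 0.07
slicker ['top'] [ 0.448  -0.1312] 0.379
slicker ['scene'] [ 0.4537 -0.1294] 0.136
slicker ['top', 'scene'] [ 0.4489 -0.1304] 0.536
jar ['top'] [0.4479 0.2757] 0.087
jar ['scene'] [0.453  0.2748] 0.065
jar ['top', 'scene'] [0.4485 0.2763] 0.2
sander ['top'] [ 0.4406 -0.2813 -0.1031] 0.063
sander ['scene'] [ 0.4447 -0.2799 -0.0283] 0.134
sander ['top', 'scene'] [ 0.4418 -0.2806 -0.0333] 0.234
anvil ['top'] [0.4302 0.1443] 0.06
anvil ['scene'] [0.4344 0.1445] 0.057
anvil ['top', 'scene'] [0.4311 0.1445] 0.169
tin ['top'] [0.4426 0.006 ] 0.06
tin ['scene'] [0.4463 0.007 ] 0.065
tin ['top', 'scene'] [0.4427 0.0069] 0.171
spool ['scene'] [ 0.5859 -0.0104] 0.083
```

View pics/jars.png

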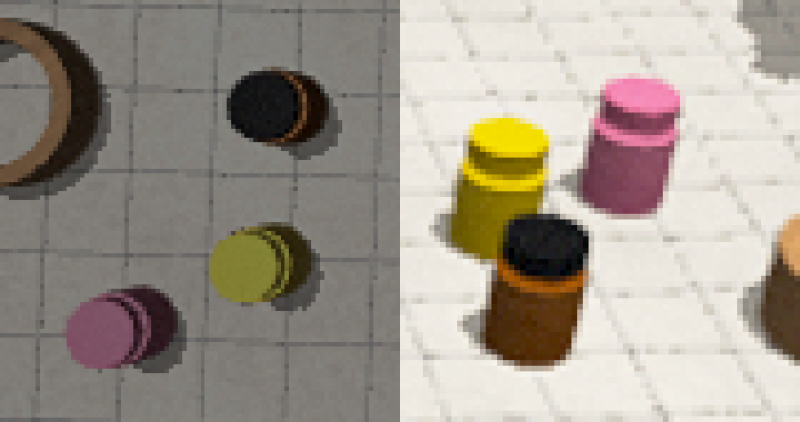

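Jar confirmed: the black-capped amber one (left panel (275,105), right panel (540,290)); the yellow and pink ones are look-alikes. Setting out for the sander first.

{"api": "drive_tool", "payload": {
  "rows": [
    [[0.8, -1, 0], 0.18, 1],
    [[0.8, -1, 0], 0.18, 1],
    [[0.8, -1, 0], 0.18, 1],
    [[0.8, -1, 0], 0.18, 1],
    [[0.8, -1, 0], 0.18, 1],
    [[0.8, -1, 0], 0.18, 1],
    [[0.8, -1, 0], 0.18, 1],
    [[0.8, -1, 0], 0.18, 1],
    [[0.8, -1, 0], 0.18, 1]
  ]
}}

```text
t: 2.9
eef_pos: [0.4828, 0.3273, 0.2268]
ee_rot: [-1.571, 0.0, 3.056]
force: [0.7, 0.2, -0.6]
width: 0.0877
```

{"api": "drive_tool", "payload": {
  "rows": [
    [[0, -1, 0], 0, 1],
    [[0, -1, 0], 0, 1],
    [[0, -1, 0], 0, 1],
    [[0, -1, 0], 0, 1],
    [[0, -1, 0], 0, 1],
    [[0, -1, 0], 0, 1],
    [[0, -1, 0], 0, 1]
  ]
}}

```text
t: 3.6
eef_pos: [0.48, 0.0265, 0.2269]
ee_rot: [-1.571, 0.0, 3.055]
force: [0.3, 0.8, -0.1]
width: 0.0877
```

{"api": "drive_tool", "payload": {
  "rows": [
    [[-0.13, -1, -0.1], 0, 1],
    [[-0.13, -1, -0.1], 0, 1],
    [[-0.13, -1, -0.1], 0, 1],
    [[-0.13, -1, -0.1], 0, 1],
    [[-0.13, -1, -0.1], 0, 1],
    [[-0.13, -1, -0.1], 0, 1],
    [[-0.13, -1, -0.1], 0, 1],
    [[-0.13, -1, -0.1], 0, 1],
    [[-0.13, -1, -0.1], 0, 1]
  ]
}}

```text
t: 4.5
eef_pos: [0.4422, -0.2687, 0.1966]
ee_rot: [-1.571, 0.0, 3.06]
force: [-0.3, 0.3, -0.4]
width: 0.0875
```

```bash
cat > w.py <<'E'
import sys
from h import *
from scipy.spatial.transform import Rotation as Ro
def look(t,x0,yaw=None,pic=None):
    s=get_state(); f=grab_frame("wrist"); T=np.eye(4); T[:3,:3]=Ro.from_euler("xyz",s["ee_rot"]).as_matrix(); T[:3,3]=s["eef_pos"]; T=T@f["hand_eye"]
    print("tcp",np.round(s["eef_pos"],4),"yaw",round(s["ee_rot"][2],3),"w",round(float(s["width"]),4),"F",np.round(s["force"],1),"t",s["t"])
    im=f["img"].copy()
    for r in regions_of(f,t):
        ys,xs=np.nonzero(r["pixels"]); c=ray(f,xs.mean(),ys.mean(),.03,T); b=np.array(r["box"]); cut=b[0]<2 or b[1]<2 or b[2]>637 or b[3]>397
        print(t,round(r["confidence"],2),np.round(b),"at",np.round(c[:2],3),"CUT" if cut else "")
        if np.hypot(*(c[:2]-x0))<.05:
            x,k=fit([(f,r["pixels"],T)],t,x0,yaw); print("  fit",np.round(x,4),round(k,3))
    if pic: cv2.imwrite(pic,im)
if __name__=="__main__":
    a=sys.argv; look(a[1],np.array([float(a[2]),float(a[3])]),float(a[4]) if a[4]!="-" else None,a[5] if len(a)>5 else None)
E
python3 w.py sander .442 -.2805 -.08 pics/w1.png
```

```text
tcp [ 0.4422 -0.2687  0.1966] yaw 3.06 w 0.0875 F [-0.3  0.3 -0.4] t 4.5
sander 0.97 [312. 142. 352. 216.] at [ 0.446 -0.279] 
  fit [ 0.4444 -0.279  -0.0646] 0.04
sander 0.16 [143. 161. 205. 208.] at [ 0.452 -0.127]
```

View pics/w1.png

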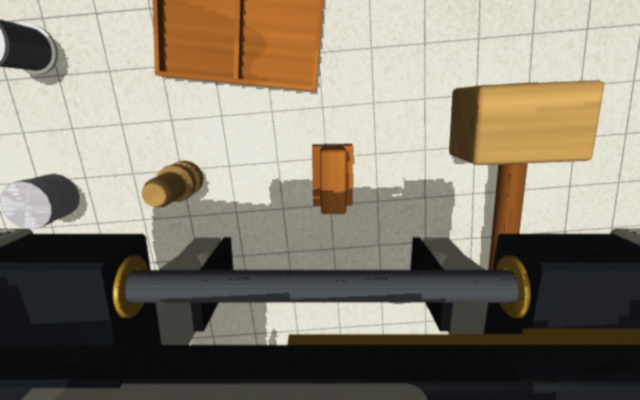

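{"api": "drive_tool", "payload": {
  "rows": [
    [[0.007, -0.033, -0.1], 0, 0.7],
    [[0.007, -0.033, -0.25], 0, 0.7],
    [[0.007, -0.033, -0.4], 0, 0.7],
    [[0.007, -0.033, -0.5], 0, 0.7],
    [[0.007, -0.033, -0.56], 0, 0.7],
    [[0.007, -0.033, -0.585], 0, 0.7],
    [[0.007, -0.033, -0.585], 0, 0],
    [[0.007, -0.033, -0.585], 0, 0],
    [[0.007, -0.033, -0.585], 0, 0],
    [[0.007, -0.033, -0.585], 0, 0],
    [[0.007, -0.033, -0.585], 0, 0]
  ],
  "newtons": 25
}}

```text
t: 5.7
eef_pos: [0.4443, -0.2795, 0.0218]
ee_rot: [-1.571, 0.001, 3.059]
force: [0.1, 0.1, -0.0]
width: 0.0267
```

{"api": "drive_tool", "payload": {
  "rows": [
    [[0, 0, 0], 0, 0],
    [[0, 0, 0], 0, 0],
    [[0, 0, 0.08], 0, 0],
    [[0, 0, 0.2], 0, 0],
    [[0, 0, 0.35], 0, 0],
    [[0.03, 0.1, 0.45], 0, 0],
    [[0.1, 0.22, 0.45], 0, 0],
    [[0.2, 0.37, 0.45], 0, 0],
    [[0.3, 0.52, 0.45], 0, 0],
    [[0.38, 0.67, 0.45], 0, 0],
    [[0.44, 0.82, 0.45], 0, 0],
    [[0.46, 0.95, 0.45], 0, 0]
  ]
}}

```text
t: 6.9
eef_pos: [0.5829, 0.0076, 0.1556]
ee_rot: [-1.571, -0.0, 3.059]
force: [1.2, -0.4, -2.2]
width: 0.024
```

{"api": "drive_tool", "payload": {
  "rows": [
    [[0, 0.1, 0], 0, 0],
    [[0, 0.25, 0], 0, 0],
    [[0, 0.38, 0], 0, 0],
    [[0, 0.45, 0], 0, 0],
    [[0, 0.455, 0], 0, 0],
    [[0, 0.455, 0], 0, 0],
    [[0, 0.455, 0], 0, 0]
  ]
}}

```text
t: 7.6
eef_pos: [0.5816, 0.1413, 0.1558]
ee_rot: [-1.57, -0.001, 3.059]
force: [-0.1, -0.4, -1.8]
width: 0.0241
```

{"api": "drive_tool", "payload": {
  "rows": [
    [[0.01, 0.006, -0.12], 0, 0],
    [[0.01, 0.006, -0.25], 0, 0],
    [[0.01, 0.006, -0.35], 0, 0],
    [[0.01, 0.006, -0.4], 0, 0],
    [[0.01, 0.006, -0.42], 0, 0],
    [[0.01, 0.006, -0.43], 0, 0],
    [[0.01, 0.006, -0.433], 0, 0],
    [[0.01, 0.006, -0.433], 0, 0.5],
    [[0.01, 0.006, -0.433], 0, 0.5],
    [[0.01, 0.006, -0.433], 0, 0.5],
    [[0.01, 0.006, -0.35], 0, 0.5],
    [[0.01, 0.006, -0.2], 0, 0.5]
  ]
}}

```text
t: 8.8
eef_pos: [0.5829, 0.143, 0.0941]
ee_rot: [-1.568, -0.005, 3.059]
force: [0.6, 1.1, 0.5]
width: 0.0438
```

{"api": "drive_tool", "payload": {
  "rows": [
    [[0, 0, 0.15], 0, 0.8],
    [[0, 0, 0.33], -0.08, 0.8],
    [[-0.1, 0.1, 0.35], -0.17, 0.8],
    [[-0.25, 0.25, 0.35], -0.27, 0.8],
    [[-0.38, 0.38, 0.35], -0.36, 0.8],
    [[-0.44, 0.44, 0.35], -0.45, 0.8],
    [[-0.44, 0.44, 0.35], -0.55, 0.8],
    [[-0.44, 0.44, 0.35], -0.64, 0.8],
    [[-0.44, 0.44, 0.35], -0.74, 0.8],
    [[-0.44, 0.44, 0.35], -0.83, 0.8],
    [[-0.44, 0.44, 0.35], -0.92, 0.8],
    [[-0.44, 0.44, 0.35], -1, 0.8]
  ]
}}

```text
t: 10.0
eef_pos: [0.4529, 0.2761, 0.2016]
ee_rot: [-1.571, -0.001, 1.484]
force: [0.7, -0.8, 0.7]
width: 0.0695
```

```bash
python3 w.py jar .450 .276 - pics/w2.png
```

```text
tcp [0.4529 0.2761 0.2016] yaw 1.484 w 0.0695 F [ 0.7 -0.8  0.7] t 10.0
jar 0.91 [300. 154. 348. 211.] at [0.451 0.279] 
  fit [0.4502 0.2772] 0.026
jar 0.68 [391. 153. 452. 210.] at [0.357 0.285] 
jar 0.66 [430. 224. 470. 267.] at [0.328 0.351]
```

View pics/w2.png

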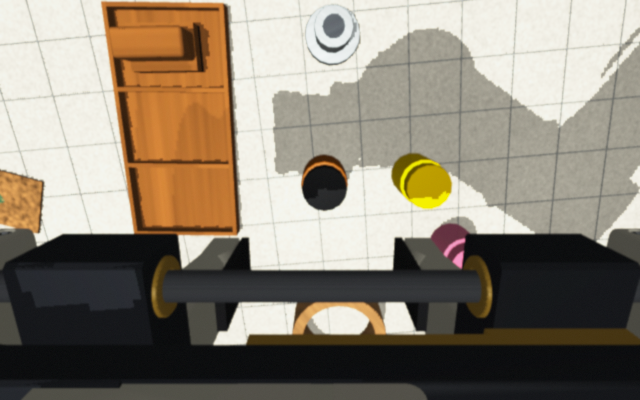

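Wrist view: sander stands in its well (150,40); amber jar with black cap at (325,182), yellow to the right. Descending on the jar.

{"api": "drive_tool", "payload": {
  "rows": [
    [[-0.008, 0.003, -0.1], 0, 0.75],
    [[-0.008, 0.003, -0.25], 0, 0.75],
    [[-0.008, 0.003, -0.4], 0, 0.75],
    [[-0.008, 0.003, -0.52], 0, 0.75],
    [[-0.008, 0.003, -0.59], 0, 0.75],
    [[-0.008, 0.003, -0.615], 0, 0.75],
    [[-0.008, 0.003, -0.615], 0, 0.75],
    [[-0.008, 0.003, -0.615], 0, 0],
    [[-0.008, 0.003, -0.615], 0, 0],
    [[-0.008, 0.003, -0.615], 0, 0],
    [[-0.008, 0.003, -0.615], 0, 0],
    [[-0.008, 0.003, -0.615], 0, 0]
  ]
}}

```text
t: 11.3
eef_pos: [0.4509, 0.2774, 0.0177]
ee_rot: [-1.572, -0.001, 1.491]
force: [-2.2, -0.7, 7.7]
width: 0.0435
```

{"api": "drive_tool", "payload": {
  "rows": [
    [[0, 0, 0], 0, 0],
    [[0, 0, 0.1], 0, 0],
    [[0, 0, 0.2], 0, 0],
    [[0, 0, 0.3], 0, 0],
    [[0.1, 0.01, 0.3], 0, 0],
    [[0.24, 0.015, 0.3], 0, 0],
    [[0.38, 0.03, 0.3], 0, 0],
    [[0.46, 0.03, 0.3], 0, 0],
    [[0.485, 0.03, 0.3], 0, 0],
    [[0.485, 0.03, 0.3], 0, 0],
    [[0.485, 0.03, 0.3], 0, 0]
  ]
}}

```text
t: 12.4
eef_pos: [0.595, 0.2855, 0.1062]
ee_rot: [-1.57, 0.001, 1.49]
force: [-0.2, 0.0, -1.3]
width: 0.0435
```

{"api": "drive_tool", "payload": {
  "rows": [
    [[0, 0, -0.1], 0, 0],
    [[0, 0, -0.18], 0, 0],
    [[0, 0, -0.24], 0, 0],
    [[0, 0, -0.27], 0, 0],
    [[0, 0, -0.28], 0, 0],
    [[0, 0, -0.28], 0, 0],
    [[0, 0, -0.28], 0, 0.65],
    [[0, 0, -0.28], 0, 0.65],
    [[0, 0, -0.28], 0, 0.65],
    [[0, 0, -0.15], 0, 0.65],
    [[0, 0, 0.1], 0, 0.65],
    [[0, 0, 0.25], 0, 0.7]
  ]
}}

```text
t: 13.6
eef_pos: [0.5958, 0.2855, 0.1632]
ee_rot: [-1.57, 0.001, 1.49]
force: [1.3, 1.3, -0.0]
width: 0.0594
```

{"api": "drive_tool", "payload": {
  "rows": [
    [[0, 0, 0.1], 0, 0.8],
    [[-0.12, -0.1, 0.12], 0, 0.8],
    [[-0.24, -0.2, 0.12], 0, 0.8],
    [[-0.36, -0.31, 0.12], 0, 0.8],
    [[-0.47, -0.4, 0.12], 0, 0.8],
    [[-0.53, -0.46, 0.12], 0, 0.8],
    [[-0.545, -0.47, 0.12], 0, 0.8],
    [[-0.545, -0.47, 0.12], 0, 0.8],
    [[-0.545, -0.47, 0.12], 0, 0.8]
  ]
}}

```text
t: 14.5
eef_pos: [0.4334, 0.1456, 0.1981]
ee_rot: [-1.572, -0.001, 1.49]
force: [-0.2, 0.4, -0.0]
width: 0.07
```

```bash
python3 w.py anvil .432 .1445 - pics/w3.png
```

```text
tcp [0.4334 0.1456 0.1981] yaw 1.49 w 0.07 F [-0.2  0.4 -0. ] t 14.5
anvil 0.82 [301. 150. 350. 202.] at [0.432 0.142] 
  fit [0.4314 0.1467] 0.028
```

{"api": "drive_tool", "payload": {
  "rows": [
    [[-0.005, 0.001, -0.1], 0, 0.75],
    [[-0.005, 0.001, -0.25], 0, 0.75],
    [[-0.005, 0.001, -0.4], 0, 0.75],
    [[-0.005, 0.001, -0.5], 0, 0.75],
    [[-0.005, 0.001, -0.56], 0, 0.75],
    [[-0.005, 0.001, -0.585], 0, 0.75],
    [[-0.005, 0.001, -0.585], 0, 0],
    [[-0.005, 0.001, -0.585], 0, 0],
    [[-0.005, 0.001, -0.585], 0, 0],
    [[-0.005, 0.001, -0.585], 0, 0],
    [[-0.005, 0.001, -0.585], 0, 0],
    [[-0.005, 0.001, -0.585], 0, 0]
  ],
  "newtons": 40
}}

```text
t: 15.8
eef_pos: [0.4315, 0.1456, 0.0228]
ee_rot: [-1.572, -0.001, 1.491]
force: [-1.9, 0.3, 7.1]
width: 0.0312
```

{"api": "drive_tool", "payload": {
  "rows": [
    [[0, 0, 0], 0, 0],
    [[0, 0, 0.08], 0, 0],
    [[0, 0, 0.2], 0, 0],
    [[0, 0, 0.33], 0, 0],
    [[0, -0.05, 0.43], 0, 0],
    [[0.04, -0.16, 0.45], 0, 0],
    [[0.1, -0.3, 0.45], 0, 0],
    [[0.16, -0.44, 0.45], 0, 0],
    [[0.22, -0.58, 0.45], 0, 0],
    [[0.28, -0.72, 0.45], 0, 0],
    [[0.34, -0.86, 0.45], 0, 0],
    [[0.4, -1, 0.45], 0, 0]
  ]
}}

```text
t: 17.0
eef_pos: [0.5507, -0.1566, 0.1564]
ee_rot: [-1.569, -0.0, 1.49]
force: [1.5, 1.3, -2.9]
width: 0.0313
```

{"api": "drive_tool", "payload": {
  "rows": [
    [[0.04, -0.12, 0], 0, 0],
    [[0.08, -0.24, 0], 0, 0],
    [[0.11, -0.3, 0], 0, 0],
    [[0.11, -0.3, 0], 0, 0],
    [[0.11, -0.3, 0], 0, 0],
    [[0.11, -0.3, 0], 0, 0]
  ]
}}

```text
t: 17.6
eef_pos: [0.5833, -0.2441, 0.1566]
ee_rot: [-1.57, -0.0, 1.49]
force: [-0.8, 0.4, -3.4]
width: 0.0316
```

```bash
python3 w.py tray2 .590 -.209 -.17 pics/w4.png
```

```text
tcp [ 0.5833 -0.2441  0.1566] yaw 1.49 w 0.0316 F [-0.8  0.4 -3.4] t 17.6
```

View pics/w4.png

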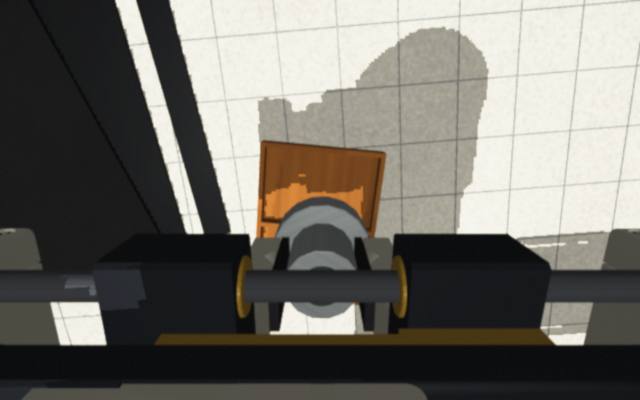

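```bash
python3 - <<'E'
from h import *
from scipy.spatial.transform import Rotation as Ro
s=get_state(); f=grab_frame("wrist"); T=np.eye(4); T[:3,:3]=Ro.from_euler("xyz",s["ee_rot"]).as_matrix(); T[:3,3]=s["eef_pos"]; T=T@f["hand_eye"]
a=ray(f,262,142,.016,T);b=ray(f,385,153,.016,T);d=a-b;print(a,b,np.hypot(*d[:2]),np.arctan2(d[1],d[0]))
a2=np.arctan2(d[1],d[0]); y=np.array([-np.sin(a2),np.cos(a2)]); m=(a+b)[:2]/2; print("wells",m+y*.038,m+y*.110)
E
```

```text
[ 0.63076762 -0.28703349  0.016     ] [ 0.52691406 -0.26930785  0.016     ] 0.10535539596971526 -0.16905021646757679
wells [ 0.58523419 -0.24071236] [ 0.59734792 -0.16973872]
```

The tray corner at (262,142)-(385,153) agrees with the estimate within about 3 mm. Placing the anvil.

{"api": "drive_tool", "payload": {
  "rows": [
    [[0.004, 0.006, -0.1], 0, 0],
    [[0.004, 0.006, -0.2], 0, 0],
    [[0.004, 0.006, -0.3], 0, 0],
    [[0.004, 0.006, -0.37], 0, 0],
    [[0.004, 0.006, -0.42], 0, 0],
    [[0.004, 0.006, -0.432], 0, 0],
    [[0.004, 0.006, -0.432], 0, 0],
    [[0.004, 0.006, -0.432], 0, 0.55],
    [[0.004, 0.006, -0.432], 0, 0.55],
    [[0.004, 0.006, -0.432], 0, 0.55],
    [[0.004, 0.006, -0.35], 0, 0.55],
    [[0.004, 0.006, -0.2], 0, 0.55]
  ]
}}

```text
t: 18.95
eef_pos: [0.5831, -0.2426, 0.095]
ee_rot: [-1.565, -0.001, 1.49]
force: [0.9, -0.4, 0.1]
width: 0.0482
```

{"api": "drive_tool", "payload": {
  "rows": [
    [[0, 0, 0.2], 0, 0.8],
    [[-0.05, 0.1, 0.35], 0, 0.8],
    [[-0.12, 0.23, 0.35], 0, 0.8],
    [[-0.2, 0.36, 0.35], 0, 0.8],
    [[-0.28, 0.5, 0.35], 0, 0.8],
    [[-0.36, 0.63, 0.35], 0, 0.8],
    [[-0.43, 0.76, 0.35], 0, 0.8],
    [[-0.47, 0.82, 0.35], 0, 0.8],
    [[-0.47, 0.83, 0.35], 0, 0.8],
    [[-0.47, 0.83, 0.35], 0, 0.8]
  ]
}}

```text
t: 19.95
eef_pos: [0.4446, 0.0066, 0.2029]
ee_rot: [-1.573, -0.001, 1.492]
force: [0.5, 0.0, 0.3]
width: 0.07
```

```bash
python3 w.py tin .444 .007 - pics/w5.png
```

```text
tcp [0.4446 0.0066 0.2029] yaw 1.492 w 0.07 F [0.5 0.  0.3] t 19.95
tin 0.85 [298. 157. 345. 211.] at [0.444 0.009] 
  fit [0.444  0.0097] 0.025
```

View pics/w5.png

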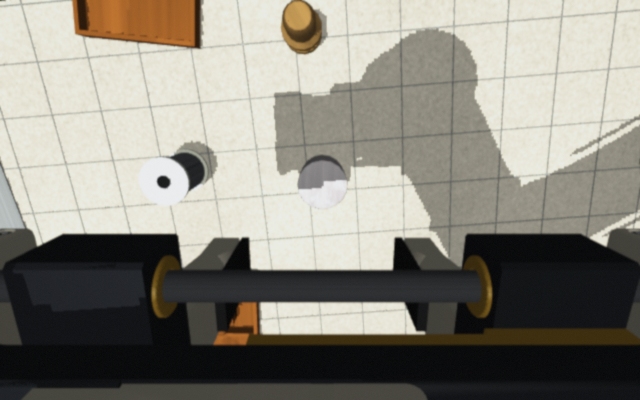

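Wrist view: tin at (322,182), spool at (163,182), well clear.

{"api": "drive_tool", "payload": {
  "rows": [
    [[-0.002, 0.007, -0.1], 0, 0.75],
    [[-0.002, 0.007, -0.25], 0, 0.75],
    [[-0.002, 0.007, -0.4], 0, 0.75],
    [[-0.002, 0.007, -0.52], 0, 0.75],
    [[-0.002, 0.007, -0.6], 0, 0.75],
    [[-0.002, 0.007, -0.628], 0, 0.75],
    [[-0.002, 0.007, -0.628], 0, 0.75],
    [[-0.002, 0.007, -0.628], 0, 0],
    [[-0.002, 0.007, -0.628], 0, 0],
    [[-0.002, 0.007, -0.628], 0, 0],
    [[-0.002, 0.007, -0.628], 0, 0],
    [[-0.002, 0.007, -0.628], 0, 0]
  ],
  "newtons": 25
}}

```text
t: 21.25
eef_pos: [0.4445, 0.0084, 0.0147]
ee_rot: [-1.573, -0.001, 1.491]
force: [-1.7, -0.0, 8.2]
width: 0.0456
```

{"api": "drive_tool", "payload": {
  "rows": [
    [[0, 0, 0], 0, 0],
    [[0, 0, 0.1], 0, 0],
    [[0, 0, 0.23], 0, 0],
    [[0, 0, 0.36], 0, 0],
    [[0.06, -0.07, 0.43], 0, 0],
    [[0.15, -0.18, 0.43], 0, 0],
    [[0.25, -0.3, 0.43], 0, 0],
    [[0.35, -0.42, 0.43], 0, 0],
    [[0.44, -0.53, 0.43], 0, 0],
    [[0.5, -0.6, 0.43], 0, 0],
    [[0.51, -0.603, 0.43], 0, 0],
    [[0.51, -0.603, 0.43], 0, 0]
  ]
}}

```text
t: 22.45
eef_pos: [0.5963, -0.1732, 0.142]
ee_rot: [-1.57, -0.0, 1.489]
force: [-0.7, 0.4, -1.8]
width: 0.0458
```

{"api": "drive_tool", "payload": {
  "rows": [
    [[0, 0, -0.1], 0, 0],
    [[0, 0, -0.2], 0, 0],
    [[0, 0, -0.3], 0, 0],
    [[0, 0, -0.37], 0, 0],
    [[0, 0, -0.405], 0, 0],
    [[0, 0, -0.413], 0, 0],
    [[0, 0, -0.413], 0, 0],
    [[0, 0, -0.413], 0, 0.65],
    [[0, 0, -0.413], 0, 0.65],
    [[0, 0, -0.413], 0, 0.65],
    [[0, 0, -0.35], 0, 0.65],
    [[0, 0, -0.2], 0, 0.65]
  ]
}}

```text
t: 23.65
eef_pos: [0.5939, -0.1727, 0.0799]
ee_rot: [-1.563, -0.0, 1.489]
force: [2.0, -0.3, 0.1]
width: 0.0571
```

{"api": "drive_tool", "payload": {
  "rows": [
    [[0, 0, 0.15], 0, 0.8],
    [[0, 0, 0.35], 0, 0.8],
    [[-0.1, 0.03, 0.4], 0, 0.8],
    [[-0.23, 0.06, 0.4], 0, 0.8],
    [[-0.36, 0.1, 0.4], 0, 0.8],
    [[-0.46, 0.14, 0.4], 0, 0.8],
    [[-0.49, 0.14, 0.4], 0, 0.8],
    [[-0.49, 0.14, 0.4], 0, 0.8],
    [[-0.49, 0.14, 0.4], 0, 0.8]
  ]
}}

```text
t: 24.55
eef_pos: [0.4506, -0.131, 0.2033]
ee_rot: [-1.572, -0.0, 1.49]
force: [0.3, -0.6, 0.9]
width: 0.0704
```

```bash
python3 w.py slicker .450 -.130 - pics/w6.png
```

```text
tcp [ 0.4506 -0.131   0.2033] yaw 1.49 w 0.0704 F [ 0.3 -0.6  0.9] t 24.55
slicker 0.74 [305. 158. 336. 205.] at [ 0.452 -0.129] 
  fit [ 0.4515 -0.1289] 0.056
slicker 0.29 [132. 124. 198. 179.] at [ 0.597 -0.172]
```

View pics/w6.png

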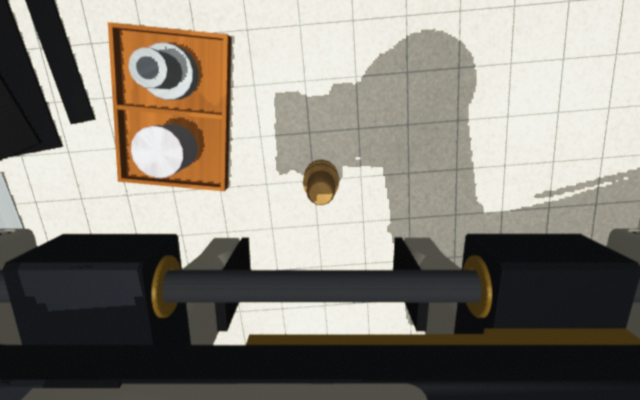

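Anvil (150,70) and tin (160,155) stand in their wells; slicker at (320,182).

{"api": "drive_tool", "payload": {
  "rows": [
    [[0.002, 0.006, -0.1], 0, 0.7],
    [[0.002, 0.006, -0.25], 0, 0.7],
    [[0.002, 0.006, -0.38], 0, 0.7],
    [[0.002, 0.006, -0.48], 0, 0.7],
    [[0.002, 0.006, -0.54], 0, 0.7],
    [[0.002, 0.006, -0.556], 0, 0.6],
    [[0.002, 0.006, -0.556], 0, 0],
    [[0.002, 0.006, -0.556], 0, 0],
    [[0.002, 0.006, -0.556], 0, 0],
    [[0.002, 0.006, -0.556], 0, 0],
    [[0.002, 0.006, -0.556], 0, 0],
    [[0.002, 0.006, -0.556], 0, 0]
  ]
}}

```text
t: 25.85
eef_pos: [0.451, -0.129, 0.0367]
ee_rot: [-1.573, -0.0, 1.491]
force: [0.7, 0.2, 7.3]
width: 0.0256
```

{"api": "drive_tool", "payload": {
  "rows": [
    [[0, 0, 0], 0, 0],
    [[0, 0, 0.1], 0, 0],
    [[0, 0, 0.23], 0, 0],
    [[0, 0, 0.36], 0, 0],
    [[0.02, 0.05, 0.45], 0, 0],
    [[0.06, 0.15, 0.45], 0, 0],
    [[0.11, 0.28, 0.45], 0, 0],
    [[0.17, 0.42, 0.45], 0, 0],
    [[0.23, 0.56, 0.45], 0, 0],
    [[0.29, 0.7, 0.45], 0, 0],
    [[0.34, 0.83, 0.45], 0, 0],
    [[0.38, 0.93, 0.45], 0, 0]
  ]
}}

```text
t: 27.05
eef_pos: [0.5645, 0.1523, 0.1706]
ee_rot: [-1.57, 0.0, 1.491]
force: [-0.0, 0.4, -0.3]
width: 0.0253
```

{"api": "drive_tool", "payload": {
  "rows": [
    [[0.03, 0.1, 0], 0, 0],
    [[0.07, 0.19, 0], 0, 0],
    [[0.083, 0.216, 0], 0, 0],
    [[0.083, 0.216, 0], 0, 0],
    [[0.083, 0.216, 0], 0, 0],
    [[0.083, 0.216, 0], 0, 0]
  ]
}}

```text
t: 27.65
eef_pos: [0.5886, 0.2137, 0.1709]
ee_rot: [-1.57, 0.0, 1.489]
force: [1.0, -0.9, -0.4]
width: 0.0256
```

```bash
python3 w.py slicker .59 .2147 - pics/w7.png
```

```text
tcp [0.5886 0.2137 0.1709] yaw 1.489 w 0.0256 F [ 1.  -0.9 -0.4] t 27.65
slicker 0.89 [290. 197. 356. 317.] at [0.593 0.269]
```

View pics/w7.png

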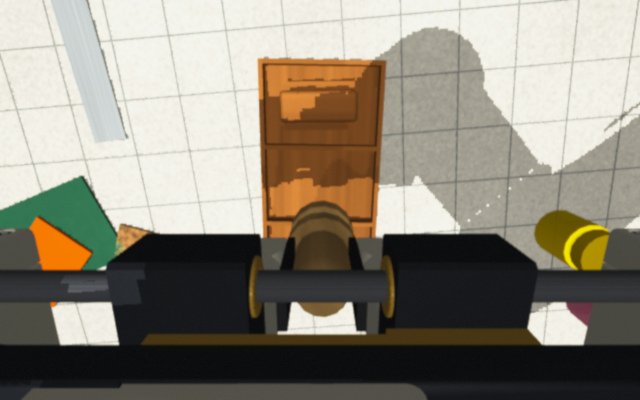

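{"api": "drive_tool", "payload": {
  "rows": [
    [[0.003, 0, -0.1], 0, 0],
    [[0.003, 0, -0.2], 0, 0],
    [[0.003, 0, -0.3], 0, 0],
    [[0.003, 0, -0.37], 0, 0],
    [[0.003, 0, -0.42], 0, 0],
    [[0.003, 0, -0.433], 0, 0],
    [[0.003, 0, -0.433], 0, 0],
    [[0.003, 0, -0.433], 0, 0.5],
    [[0.003, 0, -0.433], 0, 0.5],
    [[0.003, 0, -0.433], 0, 0.5],
    [[0.003, 0, -0.33], 0, 0.5],
    [[0.003, 0, -0.15], 0, 0.5]
  ]
}}

```text
t: 28.95
eef_pos: [0.588, 0.2134, 0.1195]
ee_rot: [-1.565, 0.004, 1.49]
force: [1.2, 0.0, 0.1]
width: 0.0435
```

{"api": "drive_tool", "payload": {
  "rows": [
    [[0, 0, 0.15], 0, 0.8],
    [[0, 0, 0.3], 0, 0.8],
    [[-0.12, 0, 0.3], 0, 0.8],
    [[-0.25, 0, 0.3], 0, 0.8],
    [[-0.38, 0.1, 0.3], 0, 0.8],
    [[-0.45, 0.25, 0.3], 0, 0.8],
    [[-0.45, 0.38, 0.3], 0, 0.8],
    [[-0.45, 0.5, 0.3], 0, 0.8],
    [[-0.45, 0.5, 0.3], 0, 0.8]
  ]
}}

```text
t: 29.85
eef_pos: [0.4548, 0.3685, 0.2117]
ee_rot: [-1.571, -0.001, 1.493]
force: [0.1, -0.1, -1.7]
width: 0.0701
```

```bash
cat > fin.py <<'E'
from h import *
g=dict(tray3=(.590,.2147,-.09),tray2=(.590,-.208,-.17),slicker=(.59,.214),jar=(.596,.286),sander=(.584,.143,-.08),anvil=(.585,-.242),tin=(.597,-.172),spool=(.585,-.01))
P={}; ims=[]
for n in("top","scene"):
    f=grab_frame(n); ims.append(f["img"])
    for t,x0 in g.items():
        for r in regions_of(f,t):
            ys,xs=np.nonzero(r["pixels"]); c=ray(f,xs.mean(),ys.mean(),.02)
            if np.hypot(*(c[:2]-x0[:2]))<.045:
                x,k=fit([(f,r["pixels"],f["T"])],t,x0[:2],x0[2] if len(x0)>2 else None); P[n,t]=x; print(n,t,np.round(x,4),round(k,3)); break
cv2.imwrite("pics/fin.png",np.vstack([cv2.resize(ims[0][120:300,110:540],(717,300),interpolation=3),cv2.resize(ims[1][140:280,100:520],(717,240),interpolation=3)]))
E
python3 fin.py
```

```text
top tray3 [ 0.5886  0.2138 -0.0995] 0.026
top tray2 [ 0.589  -0.2094 -0.1858] 0.045
top slicker [0.5885 0.2134] 0.077
top jar [0.595  0.2852] 0.076
top sander [ 0.5822  0.1426 -0.0223] 0.091
top anvil [ 0.5835 -0.2447] 0.078
top tin [ 0.5962 -0.174 ] 0.054
top spool [ 0.5823 -0.0104] 0.069
scene tray3 [ 0.5916  0.2138 -0.0879] 0.048
scene tray2 [ 0.5928 -0.2068 -0.1687] 0.04
scene slicker [0.5858 0.2151] 0.053
scene jar [0.5898 0.2878] 0.087
scene sander [ 0.581   0.1447 -0.0532] 0.081
scene anvil [ 0.5818 -0.2442] 0.059
scene tin [ 0.5942 -0.1736] 0.058
scene spool [ 0.585  -0.0093] 0.211
```

View pics/fin.png

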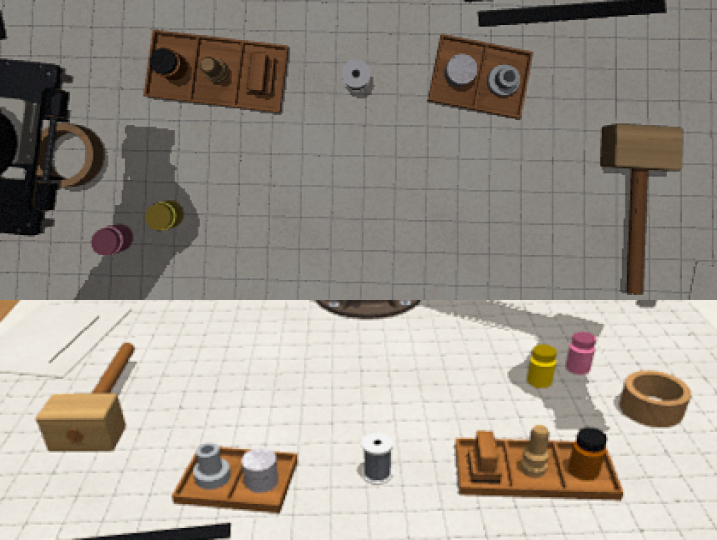

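All five things stand upright, centred in their own wells. The bystanders are in place and the gripper is clear.

```bash
python3 -c "
from station import *
s=get_state();print(s['t'],abs(s['qd']).max());print(job_done())"
```

```text
30.75 0.001255488463882373
the job is handed in; nothing more can be done
None
```

The job is handed in at about 31 s of the 136 s allowed. The jar, slicker and sanding block are in the +y, middle and -y wells of the three-well tray. The tin is in the +y well of the two-well tray and the anvil in the -y well.

- **Placing:** the last top and scene views, and position fits from both, show all five things standing upright in wells of their own. Each is within about 5 mm of its well centre by the top view and about 8 mm by the scene view.
- **Jar:** I took the amber one with the black cap; the yellow and pink look-alikes were left alone.
- **Bystanders:** the spool fits within about 1 mm (scene view) of where it started. The tape and mallet look unmoved in the last picture; I did not measure them again. The tape is partly under the raised gripper in the top view.
- **Robot:** at hand-in the arm was at rest and clear, with the tool at 0.21 m.
- **Disagreements:** the two fixed cameras differ by up to about 5 mm in x. The sander's yaw also fits loosely, at -0.02 to -0.05 rad against -0.065 rad from the wrist camera before the pick. Neither matters for the fit.

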